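# Retain the tube caps, lift the carrier out of the dry bath and hold it level

### The job

The tubes in the dry-bath heater are done and no cap may pop open on the way out: pick up the cap retaining plate (the thin disc with a bored hub), pass it hub upwards over the knob of the tube carrier and lower it gently, without dropping it, until it lies flat on the tube caps. Then let go of it, take the carrier by its knob, lift it straight up about 10 cm out of its well and hold it there above the heater, level and still, with the plate lying on the caps: the program finishes while holding it. Never tip the carrier, and leave the ring weight, the culture dish, the bowl and the pen where they lie.

Things in the scene. Friction and masses are not known exactly. Their poses are not given: they have to be found in the camera images.
- plate: Cap retaining plate, loose, white plastic, 75 g: disc 84 mm across, 4 mm thick, with a central round hub 30 mm across, hub top 22 mm above the underside; 20 mm bore right through. Starts flat, hub up, on one of four bench spots right of the heater. Origin: centre of underside, z up the bore. Grip the hub from above. On the caps its origin is 12 mm above the carrier's.
- carrier: Tube carrier, loose, 220 g: disc 96 mm across, 6 mm thick, on the well's rim; 8 microtubes fixed in it, flat cap tops 12 mm above, tips 34 mm below its underside; central 12 mm rod with round black knob, 16 mm across at 29 to 63 mm up, tapering to 9 mm at 70. With the plate on, the hub top is at 34. Some mm of play in the well. Origin: centre of the disc's underside, z up the knob.
- knob_top (a point): Top of the carrier's knob, 70 mm above the carrier's origin.
- well (a point): Centre of the mouth of the heater's round well, level with the well's aluminium rim, 94 mm above the bench: the carrier's disc rests here. The well is 80 mm across and 46 mm deep; rim outside 122 mm across.
- heater: Dry-bath heater, fixed, a white box 200 mm wide (y), from 90 mm behind (+x) the well axis to 140 mm in front of it (-x), 90 mm high, its dark sloped control panel at the front end. Origin: on the bench straight below the well's centre; z up.
- flask_ring: Bystander: white plastic-coated flask ring weight, 86 mm outside, 54 mm hole, 16 mm high, without a hub. Origin: centre of the underside.
- petri: Bystander: closed flat round culture dish, 86 mm across, 13 mm high. Origin: centre of the underside.
- dish: Bystander: small glass bowl, 68 mm across the rim, 38 mm high. Origin: centre of the underside.
- marker: Bystander: marker pen, 130 mm long, 13 mm thick, lying on the bench about along y. Origin: under its middle.
There are look-alikes about, which are no part of the job. Leave any red look-alike of the plate alone.

How it is judged (in metres and radians):
On the way, in this order (a step that is already met when the one before it is completed fails the run):
1. the plate lies flat on the tube caps over the knob, let go, the carrier still in its well (z of plate in the frame of carrier between 0.008 and 0.0155 m and horizontal distance between plate and carrier below 0.008 m and angle between the z axis of plate and the z axis of carrier, either way round below 0.08 rad and angle between plate's own z axis and vertical below 0.25 rad and contact force between the fingers and plate below 0.1 N and z of carrier in the frame of well below 0.006 m), for 0.2 s.
2. the carrier is lifted level out of the well with the plate on it (z of plate in the frame of carrier between 0.008 and 0.0155 m and horizontal distance between plate and carrier below 0.008 m and angle between the z axis of plate and the z axis of carrier, either way round below 0.08 rad and angle between plate's own z axis and vertical below 0.25 rad and z of carrier in the frame of well between 0.065 and 0.15 m and horizontal distance between carrier and well below 0.05 m and angle between carrier's own z axis and vertical below 0.1 rad), for 0.2 s.
At the end, for the whole second after the job is handed in: For the last second the fingers hold the carrier still (20 mm/s, 0.15 rad/s), level (0.10 rad), 65-150 mm above the well rim, within 50 mm sideways, off the heater; the plate, not gripped, lies hub up on the caps (8-15.5 mm above carrier origin, 8 mm off axis, 0.08 rad) (all of step 2 and linear speed of each of carrier, plate below 0.02 m/s and angular speed of carrier below 0.15 rad/s and contact force between the fingers and carrier above 1 N and contact force between carrier and heater below 0.05 N and contact force between the fingers and plate below 0.5 N); the arm keeps its last pose, push and grip.
It fails at once if the carrier is tipped by more than 0.35 rad (20 degrees) (angle between carrier's own z axis and vertical above 0.35 rad).
It fails at once if the plate is dropped onto the carrier (moves faster than 0.4 m/s, out of the fingers, over the knob) (horizontal distance between plate and carrier below 0.02 m and contact force between the fingers and plate below 0.05 N and linear speed of plate above 0.4 m/s).
It fails at once if a bystander (flask ring, culture dish, bowl or pen) is moved by more than 30 mm (distance of any of flask_ring, petri, dish, marker from where it was at the start of the episode above 0.03 m).
It also fails if it takes over 61 s, if anything falls off the work surface, if the arm or the gripper's body presses on something with over 40 N, if the wrist force passes 120 N, or if a joint passes its speed limit or range.

### The arm

A 6-joint arm with a two-finger parallel gripper is mounted at the origin on the work surface. World frame = base frame: x ahead of the robot, y to its left, z up, the work surface at z = 0. Lengths are in mm, angles in degrees, forces in N, time in s.
With the tool pointing down it reaches from about 300 to 850 mm from the base axis. Payload 4.2 kg.
Tool frame: the origin (TCP) lies midway between the tips of the shut fingers; the grasp point (between the pads) lies 19 mm behind it; x points along the fingers, z is the direction in which the jaws open and shut, and the axes are right-handed (so a half turn about x gives the same grasp; the last joint's range is limited). The gripper opens to 91 mm and grips with 3 to 60 N. Pads are 32 mm wide; open, the fingers measure 118 mm over their backs; the gripper's body (76 mm by 178 mm) begins 60 mm behind the grasp point.
Start: joints at [-73.625, 18.312, 89.639, -0, 72.044, -1.146], TCP at [173.11, -548.339, 213.976] pointing down, gripper open.
Joint ranges: [-177.97, 177.97], [-48.28, 115.42], [12.27, 149.76], [-77.06, 257.06], [2.81, 150.46], [-146.56, 146.56]. Speed limits (degrees/s): [147.25, 147.25, 180, 180, 180, 180].

### API

Orientations are given as [roll, pitch, yaw] about the fixed x, y, z axes, in that order (R = Rz(yaw) Ry(pitch) Rx(roll)).
In Python, from workcell import env gives the robot as it stands.
- The arm moves only by the tool send_rows, never from a script. Its argument "commands" is a list that holds one entry, the list of rows, each a list of 6 numbers: the shift along the tool's x, y, z normalised to -1 to 1, where 1 is 0.1 m, then the turn, a rotation vector about the tool's x, y, z normalised to -1 to 1, where 1 is 2 pi rad. In form: [[[x, y, z, wx, wy, wz], ...]]. A call has 1 to 20 rows; each row is the pose to reach, as a shift and turn from the pose commanded when the call began, along the tool's axes at that moment, turning the shorter way round; what a row does not reach only later rows make up. A row lasts 1/8 s, in which the tool goes at most 62.5 mm and 10.7 degrees, less where a joint would pass 70% of its speed; a pose out of reach is approached as far as the arm can. A call with a number of a shift or a turn outside -1 to 1 is refused whole. A call with a gripper value outside its range is refused whole. "jaw" is the closure, from -1 (fully open) to 1 (shut), so that 0 is half open, set as the call begins (left out, the last holds). The fingers move at their own pace and stop on an object; "force" is the grip in N (left out, the last holds). Time passes only in rows, so rows that repeat a pose let the fingers close. It gives the time, the measured TCP pose, the force and the opening at its end, in the units of the state.
- env.state(): the state, without advancing time (a new reading comes with each control period).
- env.grab_frame(name): name is "side" or "top"; returns (picture, depth): 384x512x3 uint8, red, green, blue; 384x512 float32, mm along the optical axis (not along the pixel's ray), 0 where there is no reading.
- env.get_calibration(name): a dict with "mtx" (3x3 intrinsics, pixels), "camera_from_world" (4x4, takes a point from world to camera coordinates). Camera axes: x right, y up, looking along -z (the intrinsics and any distortion apply to the point x, -y, -z); pixel columns grow to the right and rows downward; lengths in mm; the calibration is good to about 2 mm. A picture is of the moment at which its call begins. get_calibration takes no time and is no camera call.
- env.job_done(): hands the job in, once; it reports no verdict.
The state is a dict: "time_s": time; "qpos": joint angles; "qvel": joint speeds; "effort": joint torques, N m; "ee_pos": TCP position; "ee_rot": TCP orientation; "force": force on the tool from outside, world axes, zero at the start; "torque": the same for the moment, N m; "gripper_width": finger opening in mm.
Only numpy, scipy, OpenCV 4.12 (cv2) and the standard library are available. Lean on these libraries where they do the work, as an engineer would, in place of code of your own. Each camera call takes 0.05 s, during which the arm holds its last target.

## Working session

There is one attempt and no reset: what is moved stays moved. The work goes in short steps, Python scripts to look and compute and a tool call to move; the robot and the scene stay as the last step left them, time stands still between calls to the robot, and variables do not carry over. Pictures are saved under pics/ and viewed, and the job is handed in when it is done.

Besides the shell and the picture viewer there is one more tool, called by a JSON object that holds its "fn" and its "kwargs", one argument or row to a line. send_rows: Moves the arm, as the interface text tells. Its arguments: {"type":"object","properties":{"commands":{"type":"array","items":{"type":"array","items":{"type":"array","items":{"type":"number","minimum":-1,"maximum":1}}}},"jaw":{"type":"number"},"force":{"type":"number"}},"required":["commands"]}

```bash
ls; mkdir -p pics; python3 - <<'E'
from workcell import env
import cv2,numpy as np
print(env.state())
for n in ("top","side"):
    p,d=env.grab_frame(n); c=env.get_calibration(n)
    np.savez(f"{n}0.npz",p=p,d=d)
    cv2.imwrite(f"pics/{n}0.png",p[:,:,::-1]); print(n,c)
E
```

```text
pics
{'time_s': 0.0, 'qpos': array([-7.36257549e+01,  1.83505179e+01,  8.97069713e+01, -1.04188370e-03,
        7.20444481e+01, -1.14560144e+00]), 'qvel': array([-0.03861691,  0.08799022,  0.04171508,  0.07373615,  0.0085731 ,
        0.03463192]), 'effort': array([ 1.11899302e-03, -4.12452900e+01, -2.31975800e+01,  7.27002276e-02,
        4.54129104e-02, -1.38528603e-04]), 'ee_pos': array([ 172.94839164, -547.83240799,  213.12772237]), 'ee_rot': array([179.41114807,  89.8980579 , 106.93131665]), 'force': array([-0.07220365,  0.12576991, -0.23980098]), 'torque': array([ 0.04756545, -0.04431305,  0.0426728 ]), 'gripper_width': 91.37094262611014}
top {'mtx': array([[394.05210628,   0.        , 255.22110628],
       [  0.        , 394.05210628, 191.41671369],
       [  0.        ,   0.        ,   1.        ]]), 'camera_from_world': array([[ 2.07679217e-02, -9.99779398e-01,  3.13812052e-03,
        -1.27197277e+02],
       [ 9.96932688e-01,  2.09454828e-02,  7.54089026e-02,
        -5.41378894e+02],
       [-7.54579967e-02,  1.56240875e-03,  9.97147757e-01,
        -9.96641451e+02],
       [ 0.00000000e+00,  0.00000000e+00,  0.00000000e+00,
         1.00000000e+00]])}
side {'mtx': array([[415.43263187,   0.        , 254.98468445],
       [  0.        , 415.43263187, 189.69002659],
       [  0.        ,   0.        ,   1.        ]]), 'camera_from_world': array([[-9.86488358e-01, -1.62977223e-01, -1.67076453e-02,
         5.01123563e+02],
       [ 1.12897483e-01, -7.50153873e-01,  6.51554545e-01,
        -2.27102722e+02],
       [-1.18721855e-01,  6.40864722e-01,  7.58417780e-01,
        -9.44940548e+02],
       [ 0.00000000e+00,  0.00000000e+00,  0.00000000e+00,
         1.00000000e+00]])}
```

View pics/top0.png

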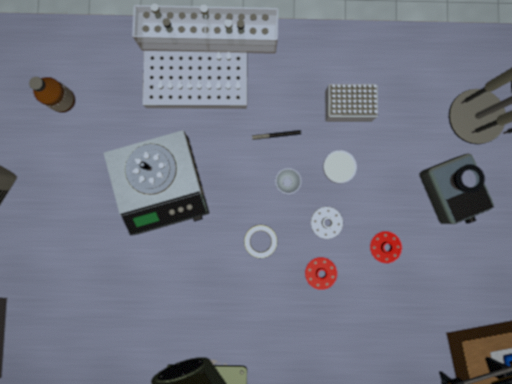

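View pics/side0.png

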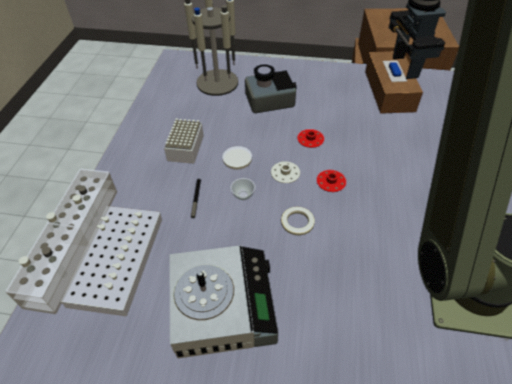

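```bash
cat > h.py <<'E'
import numpy as np,cv2
from workcell import env
def ray(n,u,v,z):
    c=env.get_calibration(n);K=c["mtx"];M=c["camera_from_world"];R=M[:3,:3];t=M[:3,3]
    d=R.T@np.array([(u-K[0,2])/K[0,0],-(v-K[1,2])/K[1,1],-1.]);o=-R.T@t
    return o+d*(z-o[2])/d[2]
def proj(n,P):
    c=env.get_calibration(n);K=c["mtx"];M=c["camera_from_world"]
    p=M[:3,:3]@np.asarray(P,float)+M[:3,3]
    return np.array([K[0,2]-K[0,0]*p[0]/p[2],K[1,2]+K[1,1]*p[1]/p[2]])
def crop(p,u,v,r,s,f):
    c=p[max(0,v-r):v+r,max(0,u-r):u+r,::-1]
    cv2.imwrite(f,cv2.resize(c,None,fx=s,fy=s,interpolation=cv2.INTER_CUBIC))
E
python3 - <<'E'
from h import *
T=np.load("top0.npz");S=np.load("side0.npz")
a=[]
for I,u,v,r in ((T,327,222,32),(T,150,168,32),(S,286,172,32),(S,203,288,32)):
    c=I["p"][v-r:v+r,u-r:u+r,::-1]; a.append(cv2.resize(c,(380,290) if 0 else (290,290),interpolation=cv2.INTER_CUBIC))
cv2.imwrite("pics/crops.png",np.vstack([np.hstack(a[:2]),np.hstack(a[2:])]))
# white disc contour
for n,I,u,v in (("top",T,327,222),("side",S,286,172)):
    hsv=cv2.cvtColor(I["p"],cv2.COLOR_RGB2HSV)
    m=((hsv[...,1]<45)&(hsv[...,2]>165)).astype(np.uint8)
    w=np.zeros_like(m);w[v-25:v+25,u-25:u+25]=m[v-25:v+25,u-25:u+25]
    cs,_=cv2.findContours(w,cv2.RETR_EXTERNAL,cv2.CHAIN_APPROX_NONE)
    k=max(cs,key=cv2.contourArea);e=cv2.fitEllipse(k)
    print(n,e,ray(n,*e[0],4))
    # hub/bore by dark pixels
    print(n,"hubray z22",ray(n,u,v,22))
E
```

```text
top ((326.5876770019531, 222.44290161132812), (30.929452896118164, 31.342546463012695), 155.15374755859375) [ 467.90048886 -303.79362716    4.        ]
top hubray z22 [ 469.04186666 -301.53465028   22.        ]
side ((285.22064208984375, 171.50656127929688), (20.721799850463867, 28.53826332092285), 93.3605728149414) [ 469.45332752 -297.9672368     4.        ]
side hubray z22 [ 465.8023208  -279.53038748   22.        ]
```

View pics/crops.png

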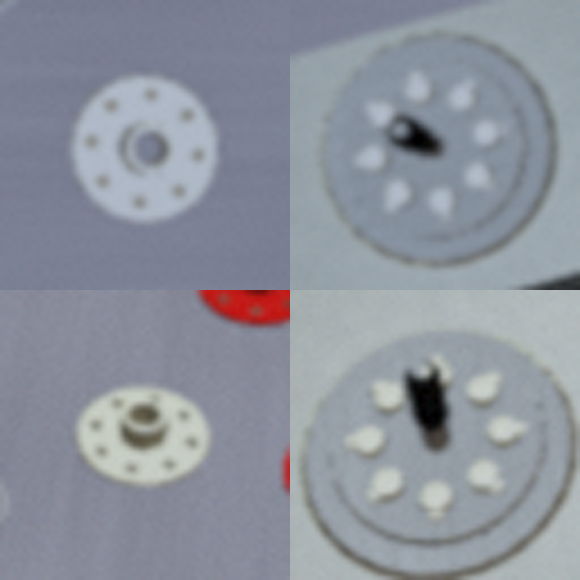

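```bash
python3 - <<'E'
from h import *
T=np.load("top0.npz");S=np.load("side0.npz")
s=64/290
def tri(a,b):
    A=[];B=[]
    from scipy.optimize import least_squares
    r=least_squares(lambda P:np.r_[proj("top",P)-a,proj("side",P)-b],[450,-100,50]);return r.x,r.fun
print("bore tri",tri((295+150*s-.4,190+148*s-.4),(254+143*s-.4,140+122*s-.4)))
print("bore top z22",ray("top",295+150*s-.4,190+148*s-.4,22),"side",ray("side",254+143*s-.4,140+122*s-.4,22))
k=((118+112*s-.4,136+128*s-.4),(171+135*s-.4,256+76*s-.4))
print("knob tri",tri(*k),ray("top",*k[0],164),ray("side",*k[1],164))
# caps: bright blobs
for n,I,u,v in (("top",T,150,168),("side",S,203,288)):
    r=22
    p=I["p"][v-r:v+r,u-r:u+r]; g=cv2.resize(p,None,fx=4,fy=4,interpolation=cv2.INTER_CUBIC)
    g=cv2.cvtColor(g,cv2.COLOR_RGB2GRAY); th=np.percentile(g,50)+22
    m=(g>th).astype(np.uint8)
    k,l,st,ce=cv2.connectedComponentsWithStats(m)
    for i in range(1,k):
        if 40<st[i,4]<1200:
            q=(ce[i]-1.5)/4+[u-r,v-r]; print(n,st[i,4],q.round(1),ray(n,*q,106).round(1))
E
```

```text
bore tri (array([ 469.51798412, -303.94820425,   18.30724868]), array([-0.03004026, -0.43087398,  0.47765303,  0.01703257]))
bore top z22 [ 468.40924817 -303.34395869   22.        ] side [ 470.5952002  -300.26934365   22.        ]
knob tri (array([589.83089081, 138.24255904, 159.51459923]), array([ 0.00681757,  0.05804959, -0.0502319 , -0.006215  ])) [589.33229585 136.96955468 164.        ] [588.58736343 140.62115957 164.        ]
top 315 [145.6 154.8] [619.4 146.8 106. ]
top 305 [155.4 156.7] [615.3 123.4 106. ]
top 290 [137.4 160.4] [605.5 165.8 106. ]
top 286 [160.7 164.8] [596.2 110.1 106. ]
top 296 [135.4 170.3] [581.6 169.5 106. ]
top 286 [158.8 174.3] [573.3 113.6 106. ]
top 322 [141.  178.4] [562.6 155.3 106. ]
top 296 [150.9 180. ] [559.5 131.8 106. ]
top 41 [170.3 188.9] [539.2  85.2 106. ]
side 52 [188.5 266.3] [631.9  99.8 106. ]
side 196 [222.5 266.9] [560.6  90.  106. ]
side 87 [204.3 272.4] [595.2 108.7 106. ]
side 60 [181.1 272.2] [643.4 115.8 106. ]
side 450 [213.3 276.7] [574.5 115.5 106. ]
side 416 [192.1 278.3] [616.9 125.9 106. ]
side 432 [218.  285.9] [560.1 134.4 106. ]
side 457 [187.3 288.3] [620.6 149.3 106. ]
side 482 [213.6 296.2] [563.9 158.  106. ]
side 480 [191.6 297.9] [606.6 168.4 106. ]
side 436 [202.7 300.8] [583. 171. 106.]
```

```bash
cat >> h.py <<'E'
from scipy.spatial.transform import Rotation as Rn
def Rtool(s=None):
    s=s or env.state(); return Rn.from_euler("xyz",s["ee_rot"],degrees=True)
def go(P,yaw=None,s=None):
    """row for target TCP P; yaw = desired world angle (deg) of tool z axis; None keeps"""
    s=s or env.state();R=Rtool(s).as_matrix()
    d=R.T@(np.array(P,float)-s["ee_pos"])/100
    w=np.zeros(3)
    if yaw is not None:
        z=np.array([np.cos(np.radians(yaw)),np.sin(np.radians(yaw)),0]);x=np.array([0,0,-1.]);G=np.c_[x,np.cross(z,x),z]
        w=Rn.from_matrix(R.T@G).as_rotvec()/(2*np.pi)
    return np.r_[d,w].round(4)
E
python3 - <<'E'
from h import *
print(Rtool().as_matrix().round(3))
R=Rtool().as_matrix();print("zyaw",np.degrees(np.arctan2(R[1,2],R[0,2])))
print(go([469.5,-302,110]), go([469.5,-302,110],-73-90+90),go([469.5,-302,110],-33))
E
```

```text
[[-0.     0.954  0.301]
 [ 0.001  0.301 -0.954]
 [-1.     0.    -0.002]]
zyaw -72.48264052949784
[ 1.0347  3.5679 -1.4509  0.      0.      0.    ] [ 1.0347e+00  3.5679e+00 -1.4509e+00  1.4000e-03 -2.0000e-04 -0.0000e+00] [ 1.0347e+00  3.5679e+00 -1.4509e+00 -1.0970e-01 -2.0000e-04 -1.0000e-04]
```

{"fn": "send_rows", "kwargs": {
  "commands": [
    [[0.1,0.5,-0.2,0,0,0],[0.2,1,-0.4,0,0,0]]
  ],
  "jaw": 0,
  "force": 10
}}

```text
time_s: 0.35
ee_pos: [256.9, -479.4, 193.3]
ee_rot: [161.0, 90.0, 88.5]
force: [0.0, 0.2, -0.3]
gripper_width: 74.2
```

{"fn": "send_rows", "kwargs": {
  "commands": [
    [[0.1,0.5,-0.2,0,0,0],[0.2,1,-0.4,0,0,0]]
  ]
}}

```text
time_s: 0.6
ee_pos: [340.7, -410.5, 173.3]
ee_rot: [-159.5, 90.0, 128.0]
force: [0.7, -1.1, 0.6]
gripper_width: 53.9
```

{"fn": "send_rows", "kwargs": {
  "commands": [
    [[0.1,0.5,-0.2,0,0,0],[0.2,1,-0.4,0,0,0],[0.2,1,-0.4,0,0,0]]
  ]
}}

```text
time_s: 0.98
ee_pos: [424.7, -340.9, 152.7]
ee_rot: [-160.3, 89.9, 127.5]
force: [0.2, -0.8, -0.8]
gripper_width: 45.4
```

```bash
python3 - <<'E'
from h import *
s=env.state();print(s)
print(go([469.5,-302.5,70],-72.5))
E
```

```text
{'time_s': 0.975, 'qpos': array([-3.99837620e+01,  1.83468799e+01,  9.89515901e+01,  3.49653273e-02,
        6.28417577e+01,  3.21900949e+01]), 'qvel': array([-3.72372122, -0.97250354, -0.23970341, -2.18999477,  0.59101956,
       -1.4090847 ]), 'effort': array([  1.7188837 , -39.1363585 , -21.54938221,   0.38242771,
        -0.09745564,   0.16131181]), 'ee_pos': array([ 424.68642796, -340.90269327,  152.71639212]), 'ee_rot': array([-160.30311267,   89.85636698,  127.50703246]), 'force': array([ 0.17329951, -0.78890861, -0.84711658]), 'torque': array([ 0.03064014,  0.02287105, -0.03388505]), 'gripper_width': 45.372788484159415}
[ 8.272e-01  5.448e-01 -2.266e-01  9.000e-04 -4.000e-04  1.000e-04]
```

{"fn": "send_rows", "kwargs": {
  "commands": [
    [[0.4,0.54,-0.23,0,-0.0004,0],[0.83,0.54,-0.23,0,-0.0004,0],[0.83,0.54,-0.23,0,-0.0004,0],[0.83,0.54,-0.23,0,-0.0004,0]]
  ]
}}

```text
time_s: 1.48
ee_pos: [467.7, -306.8, 72.3]
ee_rot: [11.1, 89.8, -61.4]
force: [0.8, -0.5, 0.3]
gripper_width: 45.7
```

```bash
python3 - <<'E'
from h import *
s=env.state();print(s["ee_pos"],s["ee_rot"])
print(go([469.5,-302.5,8],-72.5))
a=[]
for n in ("top","side"):
    p,d=env.grab_frame(n)
    u,v=proj(n,[469,-302,20]).astype(int);c=p[v-32:v+32,u-32:u+32,::-1];a.append(cv2.resize(c,(380,380),interpolation=cv2.INTER_CUBIC));print(n,u,v,proj(n,s["ee_pos"]))
cv2.imwrite("pics/pre.png",np.hstack(a))
E
```

```text
[ 467.66842312 -306.8196265    72.31167828] [ 11.13524919  89.75289592 -61.40995568]
[ 6.43e-01  2.99e-02 -3.84e-02 -1.00e-04  7.00e-04 -1.00e-04]
top 327 222 [332.97824189 222.65123057]
side 285 166 [287.19749916 152.23916628]
```

View pics/pre.png

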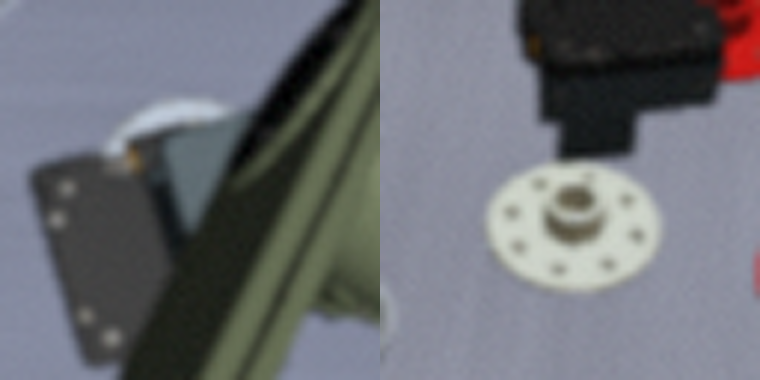

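{"fn": "send_rows", "kwargs": {
  "commands": [
    [[0.4,0.03,-0.04,0,0.0007,0],[0.4,0.03,-0.04,0,0.0007,0],[0.4,0.03,-0.04,0,0.0007,0],[0.4,0.03,-0.04,0,0.0007,0]]
  ]
}}

```text
time_s: 2.08
ee_pos: [470.2, -301.7, 32.7]
ee_rot: [67.9, 89.9, -4.6]
force: [-0.3, 0.4, -0.0]
gripper_width: 45.7
```

```bash
python3 - <<'E'
from h import *
s=env.state();print(s["ee_pos"],s["ee_rot"],s["force"])
print(go([469.5,-302.5,7.5],-72.5))
a=[]
for n in ("side",):
    p,d=env.grab_frame(n)
    u,v=proj(n,[469,-302,20]).astype(int);c=p[v-32:v+32,u-32:u+32,::-1];a.append(cv2.resize(c,(480,480),interpolation=cv2.INTER_CUBIC));print(n,u,v,proj(n,s["ee_pos"]))
cv2.imwrite("pics/pre2.png",np.hstack(a))
s=env.state();print(s["ee_pos"],s["ee_rot"],s["force"])
E
```

```text
[ 470.23947575 -301.70417203   32.65931636] [67.93447487 89.87664839 -4.56002188] [-0.29811873  0.41467835 -0.01811761]
[ 2.516e-01 -9.900e-03  5.200e-03  0.000e+00  1.000e-04 -3.000e-04]
side 285 166 [285.48906496 163.54586019]
[ 470.08699777 -301.51981946   32.42859618] [75.13973515 89.89883829  2.65097814] [ 0.46856041 -0.23046437  0.13631957]
```

View pics/pre2.png

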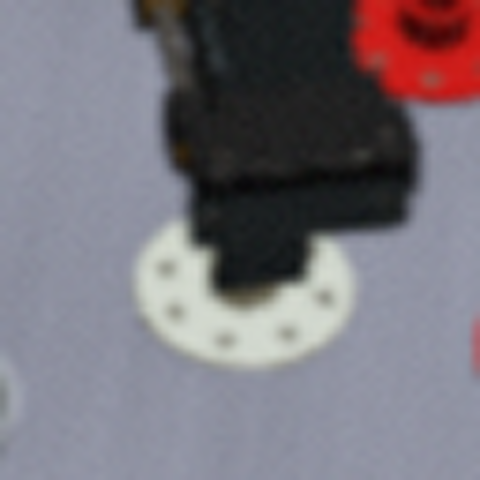

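{"fn": "send_rows", "kwargs": {
  "commands": [
    [[0.12,-0.01,0,0,0,0],[0.24,-0.01,0,0,0,0],[0.245,-0.01,0,0,0,0],[0.245,-0.01,0,0,0,0]]
  ]
}}

```text
time_s: 2.62
ee_pos: [468.3, -301.0, 6.1]
ee_rot: [-168.6, 89.9, 118.9]
force: [-0.4, 0.5, 0.1]
gripper_width: 45.7
```

{"fn": "send_rows", "kwargs": {
  "commands": [
    [[0,0,0,0,0,0],[0,0,0,0,0,0],[0,0,0,0,0,0],[0,0,0,0,0,0]]
  ],
  "jaw": 1,
  "force": 5
}}

```text
time_s: 3.12
ee_pos: [468.6, -301.2, 6.7]
ee_rot: [159.7, 89.9, 87.2]
force: [-0.3, -0.3, 0.8]
gripper_width: 28.7
```

{"fn": "send_rows", "kwargs": {
  "commands": [
    [[0,0,0,0,0,0],[0,0,0,0,0,0],[0,0,0,-0.125,0,0],[0,0,0,-0.125,0,0],[0,0,0,-0.125,0,0],[0,0,0,-0.125,0,0],[0,0,0,-0.125,0,0],[0,0,0,-0.25,0,0],[0,0,0,-0.25,0,0],[0,0,0,-0.25,0,0],[0,0,0,-0.25,0,0],[0,0,0,-0.25,0,0],[0,0,0,-0.25,0,0],[0,0,0,-0.25,0,0]]
  ],
  "jaw": 0
}}

```text
time_s: 4.88
ee_pos: [468.4, -301.1, 6.5]
ee_rot: [90.0, 89.9, 107.4]
force: [0.4, -0.1, 0.1]
gripper_width: 45.6
```

```bash
python3 - <<'E'
from h import *
s=env.state();print(s["ee_pos"],s["ee_rot"],s["force"],s["qpos"])
print(go([468.5,-301,7],17.5))
E
```

```text
[ 468.35917973 -301.05285186    6.45692013] [ 89.95313299  89.8968328  107.36118668] [ 0.39806646 -0.07306658  0.06177642] [-3.39545824e+01  2.87773274e+01  1.07100994e+02  9.24885127e-02
  4.42022483e+01 -5.14289849e+01]
[-0.0054  0.0001  0.0015 -0.0003  0.     -0.0003]
```

Now close, then lift straight up.

{"fn": "send_rows", "kwargs": {
  "commands": [
    [[0,0,0,0,0,0],[0,0,0,0,0,0],[0,0,0,0,0,0],[0,0,0,0,0,0]]
  ],
  "jaw": 1,
  "force": 12
}}

```text
time_s: 5.38
ee_pos: [468.4, -301.0, 6.4]
ee_rot: [88.4, 89.9, 105.9]
force: [-0.3, 0.6, -0.3]
gripper_width: 28.9
```

{"fn": "send_rows", "kwargs": {
  "commands": [
    [[-0.2,0,0,0,0,0],[-0.5,0,0,0,0,0],[-0.8,0,0,0,0,0],[-1,0,0,0,0,0]]
  ]
}}

```text
time_s: 5.88
ee_pos: [468.7, -301.4, 107.8]
ee_rot: [40.2, 89.9, 57.7]
force: [0.1, -0.4, -1.2]
gripper_width: 28.8
```

{"fn": "send_rows", "kwargs": {
  "commands": [
    [[-0.4,0,0,0,0,0],[-0.8,0,0,0,0,0],[-1,0,0,0,0,0],[-1,0,0,0,0,0]]
  ]
}}

```text
time_s: 6.38
ee_pos: [469.1, -301.8, 207.9]
ee_rot: [-22.2, 89.9, -4.7]
force: [0.8, 0.4, -2.0]
gripper_width: 29.0
```

```bash
python3 - <<'E'
from h import *
s=env.state();print(s["ee_pos"],s["ee_rot"],s["force"],s["gripper_width"])
print(go([589.5,139.5,220],17.5))
a=[]
for n in ("top","side"):
    p,d=env.grab_frame(n)
    if n=="side": np.savez("side1.npz",p=p,d=d)
    u,v=proj(n,s["ee_pos"]).astype(int);c=p[v-40:v+40,u-40:u+40,::-1];a.append(cv2.resize(c,(380,380),interpolation=cv2.INTER_CUBIC));print(n,u,v)
cv2.imwrite("pics/held.png",np.hstack(a))
E
```

```text
[ 469.08344634 -301.82429459  207.85333199] [-22.18223175  89.86907309  -4.66676629] [ 0.76559673  0.3592783  -1.97359278] 29.035283021326872
[-1.1950e-01  3.8461e+00  2.4768e+00  0.0000e+00  3.0000e-04  1.0000e-04]
top 343 222
side 288 114
```

View pics/held.png

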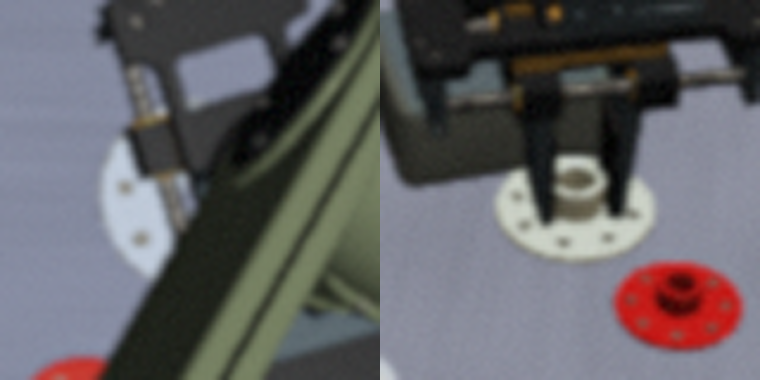

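```bash
python3 - <<'E'
from h import *
print(ray("side",288.65,111.1,223.4))
I=np.load("side1.npz");hsv=cv2.cvtColor(I["p"],cv2.COLOR_RGB2HSV)
m=((hsv[...,1]<50)&(hsv[...,2]>175)).astype(np.uint8);w=np.zeros_like(m);w[74:154,248:313]=m[74:154,248:313]
w=cv2.morphologyEx(w,cv2.MORPH_CLOSE,np.ones((3,3)))
k=max(cv2.findContours(w,0,1)[0],key=cv2.contourArea)
h=cv2.convexHull(k);h=h[:,0][h[:,0,1]>118]
print(cv2.boundingRect(k))
# predicted rim pts
th=np.radians(np.arange(0,360,30))
pr=np.array([proj("side",[469.1+42*np.cos(t),-301.8+42*np.sin(t),207.85-6.4+2]) for t in th]);print(pr.min(0),pr.max(0))
E
```

```text
[ 469.18101216 -295.46285656  223.4       ]
(273, 111, 33, 17)
[271.97077855 105.44026013] [305.40292329 126.8083559 ]
```

{"fn": "send_rows", "kwargs": {
  "commands": [
    [[0,0.2,0.12,0,0,0],[0,0.5,0.32,0,0,0],[0,0.8,0.51,0,0,0],[0,0.96,0.62,0,0,0]]
  ]
}}

```text
time_s: 6.98
ee_pos: [498.2, -189.6, 205.1]
ee_rot: [123.5, 89.7, 141.1]
force: [0.2, -0.5, -1.3]
gripper_width: 28.6
```

{"fn": "send_rows", "kwargs": {
  "commands": [
    [[0,0.3,0.2,0,0,0],[0,0.6,0.39,0,0,0],[0,0.96,0.62,0,0,0]]
  ]
}}

```text
time_s: 7.35
ee_pos: [528.8, -80.5, 205.8]
ee_rot: [129.7, 89.9, 147.2]
force: [0.4, 0.4, -0.5]
gripper_width: 28.5
```

{"fn": "send_rows", "kwargs": {
  "commands": [
    [[0,0.3,0.2,0,0,0],[0,0.6,0.39,0,0,0],[0,0.96,0.62,0,0,0]]
  ]
}}

```text
time_s: 7.72
ee_pos: [559.1, 29.8, 205.9]
ee_rot: [139.4, 89.9, 156.8]
force: [1.0, 0.3, -0.9]
gripper_width: 28.5
```

{"fn": "send_rows", "kwargs": {
  "commands": [
    [[0,0.3,0.2,0,0,0],[0,0.6,0.39,0,0,0],[0,0.85,0.55,0,0,0],[0,0.96,0.62,0,0,0],[0,0.96,0.62,0,0,0],[0,0.96,0.62,0,0,0]]
  ]
}}

```text
time_s: 8.48
ee_pos: [589.1, 138.3, 206.9]
ee_rot: [127.5, 89.9, 145.0]
force: [0.9, -0.0, -0.4]
gripper_width: 28.3
```

```bash
python3 - <<'E'
from h import *
s=env.state();print(s["ee_pos"],s["ee_rot"],s["force"],s["gripper_width"])
print(go([589.5,139.5,182],17.5))
a=[]
for n in ("top","side"):
    p,d=env.grab_frame(n)
    np.savez(n+"2.npz",p=p,d=d)
    u,v=proj(n,s["ee_pos"]).astype(int);c=p[v-40:v+40,u-40:u+40,::-1];a.append(cv2.resize(c,(400,400),interpolation=cv2.INTER_CUBIC));print(n,u,v)
cv2.imwrite("pics/hover.png",np.hstack(a))
E
```

```text
[589.07758192 138.30180347 206.90484936] [127.48637844  89.91091631 144.95985129] [ 0.85745215 -0.02909449 -0.40247388] 28.293755593264024
[ 2.491e-01  9.900e-03  7.900e-03 -1.000e-04 -2.000e-04 -2.000e-04]
top 135 161
side 197 259
```

View pics/hover.png

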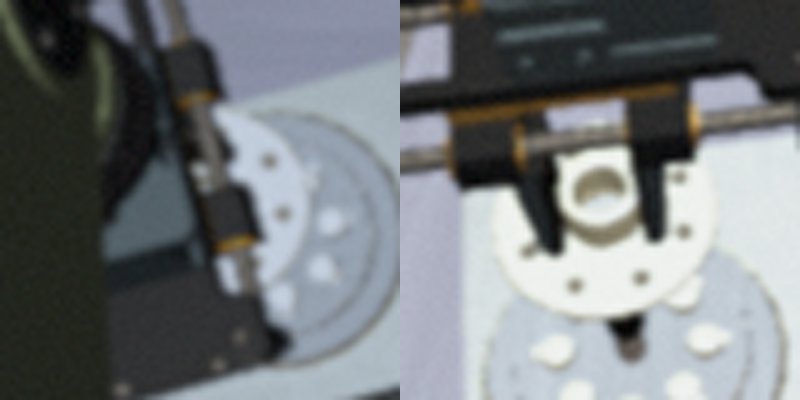

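```bash
python3 - <<'E'
from h import *
for z in (100,130,164,200.5,222.5): print(z,proj("side",[589.1,138.3,z]).round(1))
print("rod base",ray("side",203.4,287.6,101),ray("side",203,287.6,101))
# knob lateral centre from dark pixels in first pictures
for n,b in (("side",(190,265,215,290)),("top",(136,158,160,174))):
    p=np.load(n+"0.npz")["p"];g=cv2.cvtColor(p,cv2.COLOR_RGB2GRAY)
    x0,y0,x1,y1=b
    for y in range(y0,y1):
        xs=np.where(g[y,x0:x1]<90)[0]+x0
        if len(xs): print(n,y,xs.min(),xs.max(),end="; ")
    print()
# plate rim in side2: white extents by row
p=np.load("side2.npz")["p"];hsv=cv2.cvtColor(p,cv2.COLOR_RGB2HSV)
print(hsv[255:290:3,176],"")
th=np.radians(np.arange(0,360,5))
pr=np.array([proj("side",[589.1+42*np.cos(t),138.3+42*np.sin(t),202.5]) for t in th]);print(pr.min(0),pr.max(0))
E
```

```text
100 [204.1 287. ]
130 [202.4 279.9]
164 [200.4 271.3]
200.5 [198.2 261.4]
222.5 [196.7 255.2]
rod base [589.88910704 140.3236864  101.        ] [590.6982288  140.45017138 101.        ]
side 274 202 203; side 275 197 203; side 276 197 203; side 277 197 204; side 278 197 204; side 279 197 204; side 280 198 204; side 281 198 205; side 282 198 205; side 283 198 205; side 284 199 205; side 285 199 204; side 286 200 204; side 287 200 205; side 288 201 205; side 289 201 204; 
top 162 142 144; top 163 144 146; top 164 144 147; top 165 144 148; top 166 140 150; top 167 141 150; top 168 142 150; top 169 145 150; 
[[ 90  11  45]
 [ 73   8 231]
 [ 48   5 234]
 [ 54   5 239]
 [ 54   5 233]
 [ 56   8 222]
 [ 97  10 222]
 [ 96  11 225]
 [ 90  11 226]
 [ 77  11 216]
 [ 97  16 213]
 [107  22 211]] 
[175.3334346  241.90205079] [220.59184513 281.24549653]
```

```bash
python3 - <<'E'
from h import *
print(go([590.3,140.5,168],17.5))
E
```

```text
[ 3.92e-01  1.69e-02  1.74e-02 -1.00e-04 -0.00e+00 -2.00e-04]
```

{"fn": "send_rows", "kwargs": {
  "commands": [
    [[0,0.017,0.017,0,0,0],[0.2,0.017,0.017,0,0,0],[0.34,0.017,0.017,0,0,0],[0.36,0.017,0.017,0,0,0],[0.38,0.017,0.017,0,0,0],[0.38,0.017,0.017,0,0,0]]
  ]
}}

```text
time_s: 9.32
ee_pos: [590.7, 141.7, 169.6]
ee_rot: [62.5, 89.9, 80.0]
force: [0.4, 0.4, -2.1]
gripper_width: 28.7
```

```bash
python3 - <<'E'
from h import *
s=env.state();print(s["ee_pos"],s["ee_rot"],s["force"],s["gripper_width"])
print(go([590.3,140.5,150],17.5))
p,d=env.grab_frame("side");np.savez("side3.npz",p=p,d=d)
u,v=proj("side",s["ee_pos"]).astype(int);crop(p,u,v,32,9,"pics/hover2.png");print(u,v)
for z in (100,130,164): print(z,proj("side",[*s["ee_pos"][:2],z]).round(1))
E
```

```text
[590.74243818 141.71222763 169.60109928] [62.51940821 89.88950878 80.04138705] [ 0.39261313  0.41947923 -2.12548536] 28.718779755942975
[ 1.96e-01 -1.06e-02 -8.00e-03  1.00e-04  1.00e-04 -3.00e-04]
198 271
100 [202.9 288.4]
130 [201.2 281.3]
164 [199.2 272.7]
```

View pics/hover2.png

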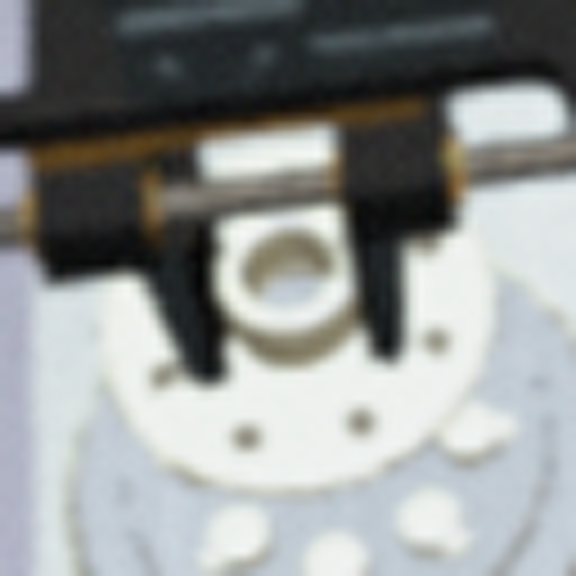

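{"fn": "send_rows", "kwargs": {
  "commands": [
    [[0,-0.01,-0.007,0,0,0],[0.02,-0.01,-0.007,0,0,0],[0.04,-0.01,-0.007,0,0,0],[0.06,-0.01,-0.007,0,0,0]]
  ]
}}

```text
time_s: 9.88
ee_pos: [590.0, 140.5, 162.9]
ee_rot: [96.8, 89.9, 114.3]
force: [-0.2, 1.5, -1.1]
gripper_width: 28.4
```

{"fn": "send_rows", "kwargs": {
  "commands": [
    [[0.02,0,0,0,0,0],[0.04,0,0,0,0,0],[0.06,0,0,0,0,0],[0.08,0,0,0,0,0],[0.08,0,0,0,0,0]]
  ]
}}

```text
time_s: 10.5
ee_pos: [590.0, 140.5, 154.9]
ee_rot: [102.9, 89.9, 120.4]
force: [-0.5, 0.4, -0.7]
gripper_width: 28.9
```

{"fn": "send_rows", "kwargs": {
  "commands": [
    [[0.05,0,0,0,0,0],[0.1,0,0,0,0,0],[0.15,0,0,0,0,0],[0.2,0,0,0,0,0],[0.2,0,0,0,0,0]]
  ]
}}

```text
time_s: 11.12
ee_pos: [589.7, 140.5, 134.5]
ee_rot: [120.9, 89.9, 138.4]
force: [-0.0, -0.5, -0.6]
gripper_width: 29.0
```

```bash
python3 - <<'E'
from h import *
s=env.state();print(s["ee_pos"],s["ee_rot"],s["force"],s["gripper_width"])
p,d=env.grab_frame("side");np.savez("side4.npz",p=p,d=d)
u,v=proj("side",s["ee_pos"]).astype(int);crop(p,u,v,32,9,"pics/mid.png");print(u,v)
E
```

```text
[589.74002708 140.45540189 134.53296389] [120.88754587  89.87330158 138.40737827] [-0.01015971 -0.47022104 -0.5820348 ] 28.965220184638245
201 279
```

View pics/mid.png

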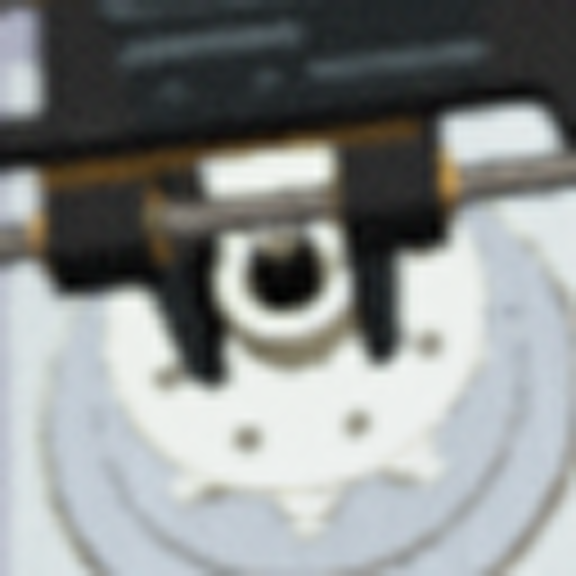

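{"fn": "send_rows", "kwargs": {
  "commands": [
    [[0.05,0,0,0,0,0],[0.1,0,0,0,0,0],[0.14,0,0,0,0,0],[0.17,0,0,0,0,0],[0.19,0,0,0,0,0],[0.19,0,0,0,0,0]]
  ]
}}

```text
time_s: 11.92
ee_pos: [590.0, 140.6, 116.0]
ee_rot: [97.0, 89.9, 114.5]
force: [0.3, 1.4, -1.4]
gripper_width: 28.6
```

{"fn": "send_rows", "kwargs": {
  "commands": [
    [[0.01,0,0,0,0,0],[0.02,0,0,0,0,0],[0.02,0,0,0,0,0],[0.02,0,0,0,0,0]]
  ]
}}

```text
time_s: 12.42
ee_pos: [590.1, 140.6, 114.2]
ee_rot: [85.2, 89.9, 102.7]
force: [-1.4, -0.2, -0.9]
gripper_width: 28.6
```

{"fn": "send_rows", "kwargs": {
  "commands": [
    [[0.01,0,0,0,0,0],[0.01,0,0,0,0,0],[0.01,0,0,0,0,0]]
  ]
}}

```text
time_s: 12.8
ee_pos: [590.1, 140.6, 113.1]
ee_rot: [90.4, 89.9, 107.9]
force: [-0.6, 0.1, -1.0]
gripper_width: 28.7
```

{"fn": "send_rows", "kwargs": {
  "commands": [
    [[0.005,0,0,0,0,0],[0.01,0,0,0,0,0],[0.01,0,0,0,0,0]]
  ]
}}

```text
time_s: 13.18
ee_pos: [590.1, 140.6, 112.4]
ee_rot: [83.2, 89.9, 100.7]
force: [0.3, -1.0, 1.4]
gripper_width: 28.7
```

{"fn": "send_rows", "kwargs": {
  "commands": [
    [[0.005,0,0,0,0,0],[0.01,0,0,0,0,0],[0.01,0,0,0,0,0]]
  ]
}}

```text
time_s: 13.55
ee_pos: [590.1, 140.6, 112.4]
ee_rot: [64.4, 89.9, 81.9]
force: [-3.3, -1.6, 7.5]
gripper_width: 28.7
```

{"fn": "send_rows", "kwargs": {
  "commands": [
    [[-0.007,0,0,0,0,0],[-0.007,0,0,0,0,0],[-0.007,0,0,0,0,0]]
  ]
}}

```text
time_s: 13.92
ee_pos: [590.1, 140.6, 112.4]
ee_rot: [78.7, 89.9, 96.2]
force: [-2.5, 0.1, 5.7]
gripper_width: 29.1
```

{"fn": "send_rows", "kwargs": {
  "commands": [
    [[0,0,0,0,0,0],[0,0,0,0,0,0],[0,0,0,0,0,0],[0,0,0,0,0,0],[0,0,0,0,0,0],[0,0,0,0,0,0]]
  ],
  "jaw": 0
}}

```text
time_s: 14.68
ee_pos: [590.1, 140.6, 111.9]
ee_rot: [88.6, 89.9, 106.2]
force: [0.1, 0.2, 0.3]
gripper_width: 44.9
```

```bash
python3 - <<'E'
from h import *
s=env.state();print(s["ee_pos"],s["ee_rot"],s["force"],s["gripper_width"])
print(go([590,140.5,134],17.5))
p,d=env.grab_frame("side");np.savez("side5.npz",p=p,d=d)
u,v=proj("side",s["ee_pos"]).astype(int);crop(p,u,v,32,9,"pics/rel.png");print(u,v)
E
```

```text
[590.06165443 140.59524342 111.85022077] [ 88.64016316  89.89720343 106.16135525] [0.07731778 0.24084523 0.3307546 ] 44.94206289404367
[-2.215e-01 -3.000e-04 -9.000e-04  1.000e-04  0.000e+00 -3.000e-04]
202 285
```

View pics/rel.png

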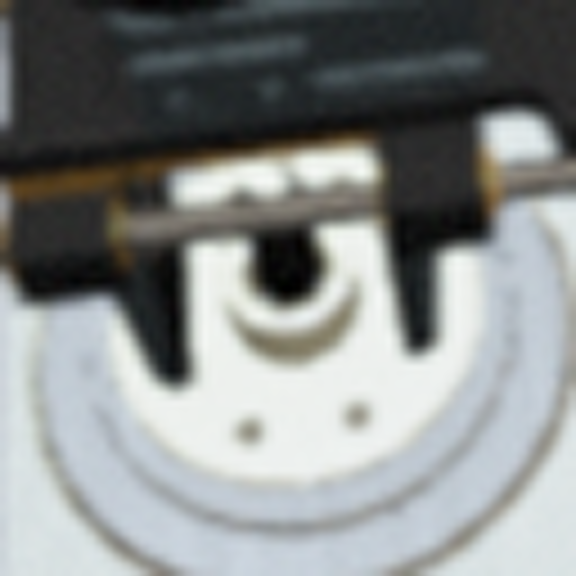

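{"fn": "send_rows", "kwargs": {
  "commands": [
    [[-0.06,0,0,0,0,0],[-0.14,0,0,0,0,0],[-0.215,0,0,0,0,0],[-0.215,0,0,0,0,0],[-0.215,0,0,0,0,0]]
  ]
}}

```text
time_s: 15.35
ee_pos: [589.9, 140.5, 133.3]
ee_rot: [96.4, 89.9, 113.9]
force: [-1.2, 0.3, -0.5]
gripper_width: 45.4
```

{"fn": "send_rows", "kwargs": {
  "commands": [
    [[0,0,0,0,0,0],[0,0,0,0,0,0],[0,0,0,0,0,0],[0,0,0,0,0,0],[0,0,0,0,0,0]]
  ],
  "jaw": 1,
  "force": 25
}}

```text
time_s: 15.98
ee_pos: [589.9, 140.5, 133.2]
ee_rot: [102.0, 89.9, 119.6]
force: [-0.2, 0.7, -0.1]
gripper_width: 15.5
```

```bash
python3 - <<'E'
from h import *
s=env.state();print(s["ee_pos"],s["ee_rot"],s["force"],s["torque"],s["gripper_width"])
p,d=env.grab_frame("side");np.savez("side6.npz",p=p,d=d)
u,v=proj("side",s["ee_pos"]).astype(int);crop(p,u,v,32,9,"pics/knob.png");print(u,v)
E
```

```text
[589.94424803 140.51289857 133.16951524] [102.04863403  89.89434266 119.57041367] [-0.1525107   0.66898499 -0.10446068] [-0.06162257 -0.07932125 -0.00825   ] 15.462036410778435
201 280
```

View pics/knob.png

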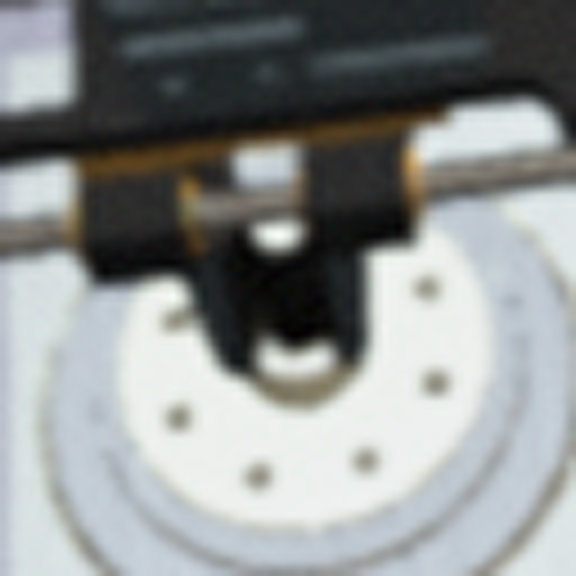

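Knob gripped (15.5 mm), plate flat below the tips. Lift slowly straight up.

{"fn": "send_rows", "kwargs": {
  "commands": [
    [[-0.03,0,0,0,0,0],[-0.08,0,0,0,0,0],[-0.13,0,0,0,0,0],[-0.18,0,0,0,0,0],[-0.23,0,0,0,0,0],[-0.28,0,0,0,0,0]]
  ]
}}

```text
time_s: 16.77
ee_pos: [590.1, 140.5, 161.8]
ee_rot: [85.9, 89.9, 103.5]
force: [0.2, -0.7, -3.3]
gripper_width: 15.1
```

{"fn": "send_rows", "kwargs": {
  "commands": [
    [[-0.06,0,0,0,0,0],[-0.13,0,0,0,0,0],[-0.2,0,0,0,0,0],[-0.28,0,0,0,0,0],[-0.36,0,0,0,0,0],[-0.44,0,0,0,0,0],[-0.52,0,0,0,0,0],[-0.6,0,0,0,0,0],[-0.66,0,0,0,0,0],[-0.7,0,0,0,0,0],[-0.72,0,0,0,0,0],[-0.72,0,0,0,0,0],[-0.72,0,0,0,0,0],[-0.72,0,0,0,0,0],[-0.72,0,0,0,0,0]]
  ]
}}

```text
time_s: 18.65
ee_pos: [590.1, 140.4, 233.2]
ee_rot: [98.1, 89.9, 115.6]
force: [0.5, 0.2, -3.0]
gripper_width: 15.2
```

```bash
python3 - <<'E'
from h import *
s=env.state();print(s["time_s"],s["ee_pos"],s["ee_rot"],s["force"],s["torque"],s["gripper_width"],s["qvel"])
a=[]
for n,r in (("side",45),("top",45)):
    p,d=env.grab_frame(n);np.savez(n+"7.npz",p=p,d=d)
    u,v=(proj(n,s["ee_pos"])).astype(int);v+=10*(n=="side");print(n,u,v);c=p[v-r:v+r,u-r:u+r,::-1];a.append(cv2.resize(c,(400,400),interpolation=cv2.INTER_CUBIC))
cv2.imwrite("pics/lift.png",np.hstack(a))
cv2.imwrite("pics/lift_side.png",np.load("side7.npz")["p"][:,:,::-1])
E
```

```text
18.65 [590.05073786 140.37486514 233.21557511] [ 98.06869248  89.89473437 115.59181887] [ 0.54485964  0.15858255 -2.95687656] [ 0.00294231 -0.11265452 -0.06009197] 15.15182270905231 [ 0.00878896  0.10797669  0.00093462 -0.03695973  0.0446623   0.0012569 ]
side 195 262
top 131 158
```

View pics/lift.png

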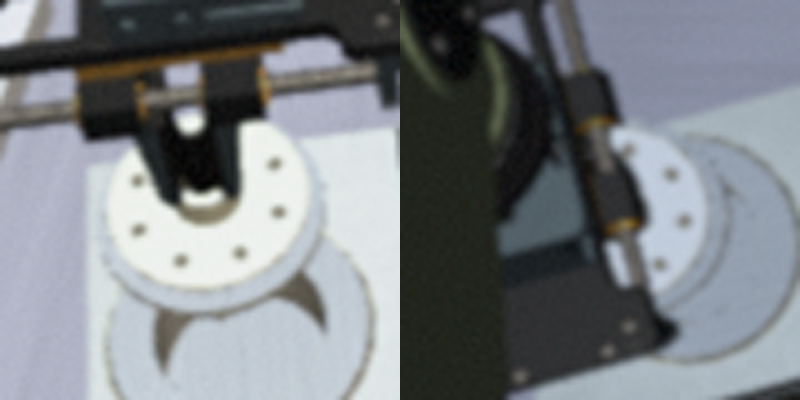

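View pics/lift_side.png

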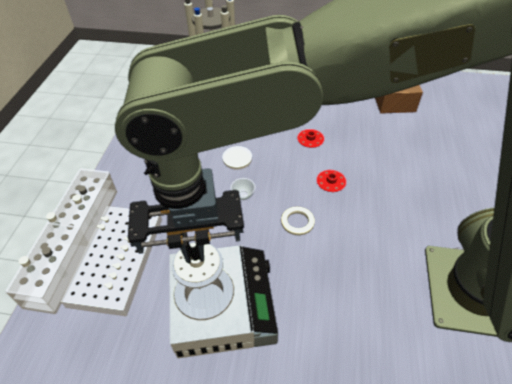

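```bash
python3 - <<'E'
from h import *
I=np.load("side7.npz");p,d=I["p"],I["d"]
c=env.get_calibration("side");K=c["mtx"];Mi=np.linalg.inv(c["camera_from_world"])
hsv=cv2.cvtColor(p,cv2.COLOR_RGB2HSV)
pts=[]
for v in range(250,290):
    for u in range(170,225):
        if hsv[v,u,2]>225 and d[v,u]>0:
            q=Mi@np.array([(u-K[0,2])/K[0,0]*d[v,u],-(v-K[1,2])/K[1,1]*d[v,u],-d[v,u],1]);
            if 195<q[2]<222 and np.hypot(q[0]-590,q[1]-140.4)<41: pts.append(q[:3])
P=np.array(pts);
for _ in range(4):
    co,*_r=np.linalg.lstsq(np.c_[P[:,:2]-[590,140.4],np.ones(len(P))],P[:,2],rcond=None)
    r=P[:,2]-np.c_[P[:,:2]-[590,140.4],np.ones(len(P))]@co; P=P[abs(r)<max(1.5,2*r.std())]
print(len(P),co,r.std(),P.mean(0))
s=env.state();print(s["force"],s["qvel"],s["gripper_width"])
E
```

```text
609 [-5.22788385e-03  2.41265372e-03  2.09004629e+02] 0.8699551200642226 [584.71681009 152.6072809  209.07916823]
[-0.70496802 -0.64174694 -3.12161062] [ 0.05355387 -0.10597873 -0.08919803 -0.07413907  0.03449796  0.0344085 ] 15.596369873546866
```

```bash
python3 - <<'E'
from workcell import env
print(env.job_done()); print(env.state()["time_s"])
E
```

```text
the job is handed in; nothing more can be done
None
the job is handed in; nothing more can be done
```

The job is handed in: the arm is holding the carrier about 10 cm above the well, level and still, with the plate lying on the caps. The system gives no verdict, so what follows is from my own checks.

**What I did:**
- I picked up the white hubbed plate, at about (327, 222) in the top view. I gripped it twice, 90° apart, to centre it in the fingers.
- I lowered it over the knob in small steps until it touched the caps, at about 7.5 N, then let go.
- I gripped the knob at 25 N and raised the carrier 100 mm straight up, at about 18.7 s on the clock.

**Last checks:**
- **Grip and load:** the finger opening is 15.2–15.6 mm on the 16 mm knob. The load is about 3.0 N, which fits the carrier plus plate.
- **Level:** a depth fit of the plate's top face shows a tilt of under 0.006 rad.
- **Height:** the plate's top face reads 209 mm, against 210 mm expected.
- **Still:** all joint speeds are close to zero.
- **Bystanders:** in the last side picture the ring weight, culture dish and bowl look unmoved. The arm hides the pen in that picture, so I could not check it, but I passed well above it.

**Disagreement:** the two cameras differed by 2–3 mm in y. I relied on the side camera, which agreed with the robot's own position readings. The plate went over the knob without noticeable sideways force.

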